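# Find the loose peg of the drying stand

### The job

One of the three pegs of the glassware drying stand has a worn-out socket and is loose. Rock the pegs gently, with a few newtons, first to the left and then to the right along the row (left as seen from the robot), as far as each one readily gives, to find it; then lift the loose peg out and stand it upright, fully down, in the hole of the wooden repair block, and let go of it. Leave the two tight pegs in place, do not drag, tip or lift the stand, and leave the glassware alone.

Things in the scene. Friction and masses are not known exactly. Their poses are not given: they have to be found in the camera images.
- stand: Grey drying stand, 110 (x) by 310 (y) by 80 mm high, about 2.5 kg, standing free on the bench. Origin: centre of its underside; z up, y along the row of pegs towards the left one, x away from the robot. Pegs stand in it at y = +100, 0, -100 mm, x = 0. A hard push drags it, and pulling a tight peg up with over 12 N may tip or lift it.
- peg_left: White plastic peg, at the start in the stand's left socket. Origin: centre of the underside of its foot plate (56 mm across, 5 mm thick), which lies on the stand's top, 80 mm above the bench; z up. Above it a round post, 16 mm in diameter, domed tip 91 mm above the origin. Below, a 14 mm square stem with an 18 mm square foot, its end 72 mm below the origin. About 70 g.
- peg_middle: Peg just like peg_left, in the stand's middle socket. Which peg is loose cannot be seen. The loose one slides bodily about 8 mm each way from its socket's middle with almost no force, foot plate on the deck, and lifts out freely.
- peg_right: Peg just like peg_left, in the stand's right socket. A tight peg meets firm resistance within 1 mm (with the give of peg and gripper some 2 mm each way at 5 N); it is caught inside and cannot be pulled out. A sideways push of 6 N on its post is harmless; some 12 N wrenches its foot plate too hard against the deck.
- block: Wooden repair block, 100 by 100 by 80 mm high, fixed to the bench. Origin: centre of its underside; z up; a square hole runs straight down through its middle, its sides along the block's x and y.
- hole (a point): Centre of the mouth of the repair block's hole, level with the block's top, 80 mm above the bench. The hole is 27 mm square, with a 3 mm chamfer, so that a peg's 18 mm foot enters with 4.5 mm room on each side; fully down, the foot plate lies on the block's top.
- flask: Conical glass flask, 84 mm wide, 130 mm high, a bystander. Origin: centre of its underside.
- amber: Amber glass bottle with a black cap, 60 mm wide, 130 mm high, a bystander. Origin: centre of its underside.
- beaker: Glass beaker, 72 mm wide, 90 mm high, a bystander. Origin: centre of its underside.
There are look-alikes about, which are no part of the job. Of the things that look like the block, the middle-sized one is meant.

How it is judged:
On the way, in this order (a step that is already met when the one before it is completed fails the run):
1. the loose peg, still in its socket, is rocked at least 6.5 mm to the left of its socket's middle (((height (world z) of peg_left below 0.086 m and y of peg_left in the frame of stand between 0.08 and 0.12 m and x of peg_left in the frame of stand between -0.02 and 0.02 m and y of peg_left in the frame of stand above 0.1065 m) or (height (world z) of peg_middle below 0.086 m and y of peg_middle in the frame of stand between -0.02 and 0.02 m and x of peg_middle in the frame of stand between -0.02 and 0.02 m and y of peg_middle in the frame of stand above 0.0065 m) or (height (world z) of peg_right below 0.086 m and y of peg_right in the frame of stand between -0.12 and -0.08 m and x of peg_right in the frame of stand between -0.02 and 0.02 m and y of peg_right in the frame of stand above -0.0935 m))), for 0.05 s.
2. then, still in its socket, at least 6.5 mm to the right (((height (world z) of peg_left below 0.086 m and y of peg_left in the frame of stand between 0.08 and 0.12 m and x of peg_left in the frame of stand between -0.02 and 0.02 m and y of peg_left in the frame of stand below 0.0935 m) or (height (world z) of peg_middle below 0.086 m and y of peg_middle in the frame of stand between -0.02 and 0.02 m and x of peg_middle in the frame of stand between -0.02 and 0.02 m and y of peg_middle in the frame of stand below -0.0065 m) or (height (world z) of peg_right below 0.086 m and y of peg_right in the frame of stand between -0.12 and -0.08 m and x of peg_right in the frame of stand between -0.02 and 0.02 m and y of peg_right in the frame of stand below -0.1065 m))), for 0.05 s.
At the end, for the whole second after the job is handed in: Loose peg released, at rest and upright (0.08 rad) in the block: foot plate within 4 mm of the block's top, axis within 8 mm of the hole's; other pegs down in their sockets (within 5 mm in height, 6 mm in x and y, upright); stand flat, within 10 mm of its start ((((horizontal distance between peg_left and hole below 0.008 m and height (world z) of peg_left between 0.076 and 0.084 m and angle between peg_left's own z axis and vertical below 0.08 rad and linear speed of peg_left below 0.02 m/s) and (height (world z) of peg_middle between 0.076 and 0.085 m and y of peg_middle in the frame of stand between -0.006 and 0.006 m and x of peg_middle in the frame of stand between -0.006 and 0.006 m and angle between peg_middle's own z axis and vertical below 0.08 rad) and (height (world z) of peg_right between 0.076 and 0.085 m and y of peg_right in the frame of stand between -0.106 and -0.094 m and x of peg_right in the frame of stand between -0.006 and 0.006 m and angle between peg_right's own z axis and vertical below 0.08 rad)) or ((horizontal distance between peg_middle and hole below 0.008 m and height (world z) of peg_middle between 0.076 and 0.084 m and angle between peg_middle's own z axis and vertical below 0.08 rad and linear speed of peg_middle below 0.02 m/s) and (height (world z) of peg_left between 0.076 and 0.085 m and y of peg_left in the frame of stand between 0.094 and 0.106 m and x of peg_left in the frame of stand between -0.006 and 0.006 m and angle between peg_left's own z axis and vertical below 0.08 rad) and (height (world z) of peg_right between 0.076 and 0.085 m and y of peg_right in the frame of stand between -0.106 and -0.094 m and x of peg_right in the frame of stand between -0.006 and 0.006 m and angle between peg_right's own z axis and vertical below 0.08 rad)) or ((horizontal distance between peg_right and hole below 0.008 m and height (world z) of peg_right between 0.076 and 0.084 m and angle between peg_right's own z axis and vertical below 0.08 rad and linear speed of peg_right below 0.02 m/s) and (height (world z) of peg_left between 0.076 and 0.085 m and y of peg_left in the frame of stand between 0.094 and 0.106 m and x of peg_left in the frame of stand between -0.006 and 0.006 m and angle between peg_left's own z axis and vertical below 0.08 rad) and (height (world z) of peg_middle between 0.076 and 0.085 m and y of peg_middle in the frame of stand between -0.006 and 0.006 m and x of peg_middle in the frame of stand between -0.006 and 0.006 m and angle between peg_middle's own z axis and vertical below 0.08 rad))) and distance of stand from where it was at the start of the episode below 0.01 m and angle between stand's own z axis and vertical below 0.03 rad); the robot touches nothing.
It fails at once if a peg is wrenched or pressed against the stand with over 15 N between them (a sideways push of some 12 N on a tight peg) (contact force between any of peg_left, peg_middle, peg_right and stand above 15 N).
It fails at once if the stand is dragged over 10 mm (distance of stand from where it was at the start of the episode above 0.01 m).
It fails at once if the stand is tipped (over 0.05 rad) or lifted (over 6 mm) (angle between stand's own z axis and vertical above 0.05 rad or height (world z) of stand above 0.006 m).
It fails at once if the glassware is shifted over 20 mm (distance of any of flask, amber, beaker from where it was at the start of the episode above 0.02 m).
It also fails if it takes over 72 s, if anything falls off the work surface, if the arm or the gripper's body presses on something with over 40 N, if the wrist force passes 120 N, or if a joint passes its speed limit or range.

### The arm

A 7-joint arm with a two-finger parallel gripper is mounted at the origin on the work surface. World frame = base frame: x ahead of the robot, y to its left, z up, the work surface at z = 0. Lengths are in m, angles in rad, forces in N, time in s.
With the tool pointing down it reaches from about 0.425 to 0.975 m from the base axis. Payload 16.7 kg.
Tool frame: the origin (TCP) lies where the fingers leave the gripper's body, on its centre line; the fingertips stand 73 mm ahead of it and the grasp point (between the pads) lies 54 mm ahead of it (bot.nose_length is the distance from the TCP to the fingertips, in m); z points along the fingers, y is the line along which they close (so a half turn about z gives the same grasp; the last joint's range is limited). The gripper opens to 85 mm and grips with 20 to 120 N. Pads are 22 mm wide; open, the fingers measure 114 mm over their backs; the gripper's body (76 mm by 85 mm) begins 54 mm behind the grasp point. The pads swing forward as they close: fully open they stand 13 mm farther back than shut.
Start: joints at [1.024, 0.426, 0.074, 1.606, -0.034, 1.111, -0.067], TCP at [0.261, -0.623, 0.304] pointing down, gripper open.
Joint ranges: [-2.85, 2.85], [-0.5, 2.14], [-1.23, 1.37], [0.21, 2.46], [-1.02, 4.16], [0.16, 2.05], [-2.73, 2.73]. Speed limits (rad/s): [1.89, 1.89, 2.39, 2.39, 3.01, 3.01, 3.01].

### API

Orientations are given as a unit quaternion [w, x, y, z].
In Python, from station import sensors, vision, workorder, bot gives the robot as it stands.
- The arm moves only by the shell command python3 -m handwheel 'ROWS' [FORCE]. ROWS is a JSON object of lists of equal length, an entry for each row: "delta_rot": the turn, a rotation vector about the tool's x, y, z in degrees, a list of three; "dp": the shift along the tool's x, y, z in m, a list of three; "jaw": the closure, from -1 (fully open) to 1 (shut). A call has 1 to 8 rows; each row is the pose to reach, as a shift and turn from the pose commanded when the call began, along the tool's axes at that moment; what a row does not reach only later rows make up. A row lasts 1/12 s, in which the tool goes at most 41.7 mm and 7.16 degrees, less where a joint would pass 70% of its speed; a pose out of reach is approached as far as the arm can. A call with a gripper value outside its range is refused whole. The fingers move at their own pace and stop on an object; FORCE is the grip in N (left out, the last holds). Time passes only in rows, so rows that repeat a pose let the fingers close. It gives the time, the measured TCP pose, the force, the opening and the grip force at its end, in the units of the state.
- sensors.sense(): the state, without advancing time (a new reading comes with each control period).
- vision.read_camera(name): name is "side" or "top"; returns a dict with "image" (400x640x3 uint8, red, green, blue), "fx", "fy", "cx", "cy" (pixels), "R" (3x3) and "t" (3): a world point X has camera coordinates R X + t. Camera axes: x right, y down, z forward; pixel columns grow to the right and rows downward; lengths in m; the calibration is good to about 2 mm. A picture is of the moment at which its call begins. There is no depth.
- workorder.job_done(): hands the job in; it is judged then, once.
Trained networks look in a picture, given as the dict that the camera call returned (one of the last four; its "shot" number tells which), for a name from the list of things; names that differ only in an ending like _2 or _b are one class to them, and where a whole thing is asked for, a point or a joint stands for the part that bears it (a point fixed in the world has none). Each returns a list of dicts, best first, with "confidence" (0 to 1); they miss things now and then, are a little off and sometimes report something else, mostly with a low value. They report only what shows in the picture. A call takes as long as a camera call. They do not tell look-alikes from the thing itself.
- vision.spot_in(picture, query): "location" ([column, row] in pixels, amid what is visible of it).
The state is a dict: "time_s": time; "q": joint angles; "joint_velocities": joint speeds; "joint_torque": joint torques, N m; "tool_pos": TCP position; "eef_rot": TCP orientation; "contact_force": force on the tool from outside, world axes, zero at the start; "wrist_torque": the same for the moment, N m; "finger_gap": opening from 0.0 (shut) to 1.0 (fully open); "grip_force": force on a finger pad.
Only numpy, scipy, OpenCV 4.12 (cv2) and the standard library are available. Lean on these libraries where they do the work, as an engineer would, in place of code of your own. Each camera call takes 0.05 s, during which the arm holds its last target. There are 200 camera calls.

## Working session

There is one attempt and no reset: what is moved stays moved. The work goes in short steps, Python scripts to look and compute and a shell command to move; the robot and the scene stay as the last step left them, time stands still between calls to the robot, and variables do not carry over. Pictures are saved under pics/ and viewed, at most 10 in all, crops included, and the job is handed in when it is done.

```bash
mkdir -p pics; ls
cat > h.py <<'E'
import numpy as np, cv2
from station import sensors, vision, workorder, bot
def ray(p,uv):
    R=np.array(p["R"]);t=np.array(p["t"]);c=-R.T@t
    d=R.T@np.array([(uv[0]-p["cx"])/p["fx"],(uv[1]-p["cy"])/p["fy"],1]);return c,d
def atz(p,uv,z):
    c,d=ray(p,uv);return c+d*(z-c[2])/d[2]
def proj(p,X):
    x=np.array(p["R"])@np.array(X)+np.array(p["t"]);return [p["fx"]*x[0]/x[2]+p["cx"],p["fy"]*x[1]/x[2]+p["cy"]]
def save(p,n,crop=None,s=1):
    im=p["image"]
    if crop: im=im[crop[1]:crop[3],crop[0]:crop[2]]
    cv2.imwrite("pics/"+n,cv2.resize(im[:,:,::-1],None,fx=s,fy=s))
E
python3 - <<'E'
from h import *
np.set_printoptions(precision=3,suppress=True)
a=vision.read_camera("top");b=vision.read_camera("side")
im=np.vstack([a["image"],b["image"]])
cv2.imwrite("pics/a.png",cv2.resize(im[:,:,::-1],None,fx=.75,fy=.75))
for p in(a,b):
    print(ray(p,(320,200)))
    for q in["stand","peg_left","block","hole","flask","amber","beaker"]:
        print(q,[(np.round(d["location"]),round(d["confidence"],2),atz(p,d["location"],.08)[:2]) for d in vision.spot_in(p,q)])
s=sensors.sense();print(s)
E
```

```text
pics
(array([ 0.332, -0.053,  1.34 ]), array([ 0.189,  0.002, -0.982]))
stand [(array([255., 212.]), 0.84, array([0.54 , 0.127]))]
peg_left [(array([226., 210.]), 0.55, array([0.544, 0.205]))]
block [(array([377., 285.]), 0.83, array([ 0.349, -0.203])), (array([475., 232.]), 0.75, array([ 0.491, -0.468])), (array([423., 229.]), 0.59, array([ 0.497, -0.328]))]
hole [(array([375., 284.]), 0.76, array([ 0.35 , -0.197])), (array([471., 232.]), 0.66, array([ 0.491, -0.457])), (array([424., 232.]), 0.64, array([ 0.49 , -0.331]))]
flask [(array([275., 138.]), 0.8, array([0.752, 0.079]))]
amber []
beaker [(array([165., 257.]), 0.98, array([0.415, 0.366]))]
(array([0.256, 1.045, 1.214]), array([ 0.199, -0.68 , -0.706]))
stand [(array([308., 254.]), 0.97, array([0.545, 0.179]))]
peg_left [(array([307., 260.]), 0.64, array([0.543, 0.201]))]
block [(array([372., 134.]), 0.92, array([ 0.486, -0.444])), (array([396., 189.]), 0.63, array([ 0.346, -0.168])), (array([366., 159.]), 0.6, array([ 0.478, -0.293]))]
hole [(array([366., 158.]), 0.84, array([ 0.477, -0.296])), (array([392., 190.]), 0.73, array([ 0.358, -0.161]))]
flask [(array([250., 226.]), 0.61, array([0.754, 0.124]))]
amber [(array([276., 168.]), 0.58, array([ 0.768, -0.157]))]
beaker [(array([311., 254.]), 0.74, array([0.539, 0.177])), (array([330., 322.]), 0.71, array([0.424, 0.378]))]
{'time_s': 0.8, 'q': array([ 1.025,  0.426,  0.074,  1.606, -0.034,  1.111, -0.067]), 'joint_velocities': array([-0.001,  0.002, -0.001,  0.002, -0.001, -0.   ,  0.   ]), 'joint_torque': array([ -0.001, -94.943,   3.756, -46.387,   0.019,   0.002,   0.   ]), 'tool_pos': array([ 0.261, -0.623,  0.304]), 'eef_rot': array([-0.   ,  0.98 ,  0.197,  0.   ]), 'contact_force': array([-0.673, -0.242, -0.996]), 'wrist_torque': array([-0.011,  0.029,  0.003]), 'grip_force': 0.0, 'finger_gap': 0.9991114752077225}
```

View pics/a.png

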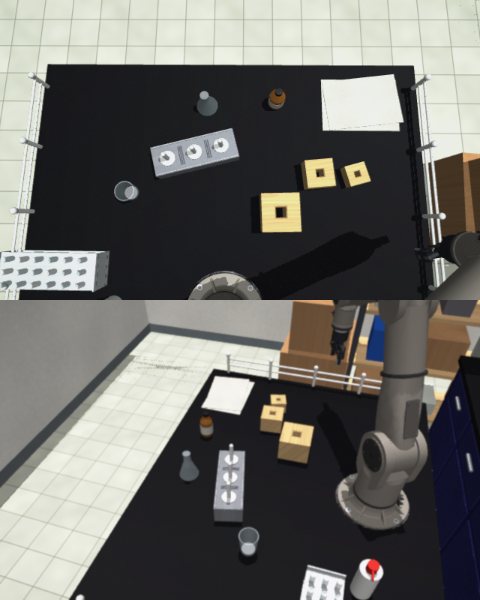

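The combined view (0.75x; pixels below are full-size top-view) shows three lookalike blocks: large (375,284), middle (424,231) and small (475,232), so I choose the middle one. The stand is at (258,204), with pegs at about (223,210), (258,202) and (294,193). The white rack at bottom left (70,360) is not the stand. I'll check with a close crop.

Run:
```python
from h import *
a=vision.read_camera("top")
save(a,"b.png",(190,160,510,320),2.5)
```

```text
(no output)
```

View pics/b.png

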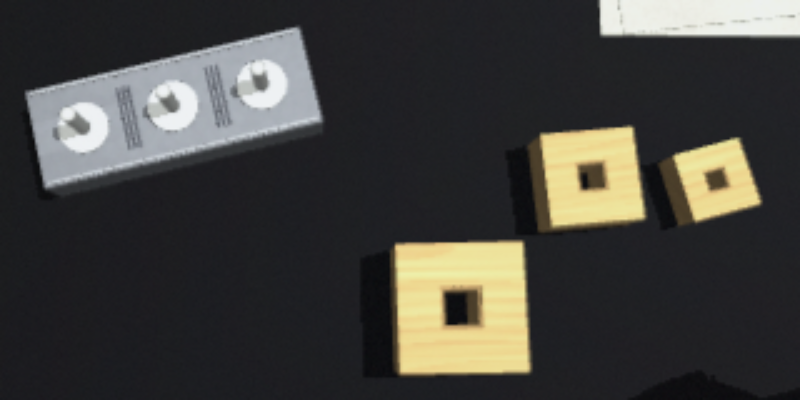

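The crop shows the middle block with its top centred at crop (592,177) and the pegs' white plates at (83,127), (172,105) and (262,84). I'll measure them by segmentation.

Run:
```python
from h import *
np.set_printoptions(precision=4,suppress=True)
a=vision.read_camera("top"); im=a["image"].astype(int)
def comps(m,amin):
    n,l,s,c=cv2.connectedComponentsWithStats(m.astype(np.uint8));return [(l==i,s[i],c[i]) for i in range(1,n) if s[i][4]>amin]
# plates
sub=np.zeros(im.shape[:2],bool);sub[165:240,195:325]=1
P=[]
for m,s,c in comps((im.min(2)>200)&sub,60):
    h=cv2.findContours(m.astype(np.uint8),0,1)[0][0]
    e=cv2.fitEllipse(cv2.convexHull(h)); X=atz(a,e[0],.085);P.append(X[:2]);print("plate",s,e,X)
P=np.array(P);P=P[np.argsort(-P[:,1])];d=P[0]-P[-1];print("rowdir deg from y",np.degrees(np.arctan2(-d[0],d[1])),np.linalg.norm(d),P)
# stand top: grey
hsv=cv2.cvtColor(a["image"],cv2.COLOR_RGB2HSV)
for zlab,m0 in (("stand",(im.min(2)>105)&sub),):
    m=cv2.morphologyEx(m0.astype(np.uint8),cv2.MORPH_CLOSE,np.ones((5,5)))
    for mm,s,c in comps(m,800):
        b=cv2.boxPoints(cv2.minAreaRect(cv2.findContours(mm.astype(np.uint8),0,1)[0][0]))
        q=np.array([atz(a,x,.08)[:2] for x in b]);print(zlab,q,q.mean(0))
sub=np.zeros(im.shape[:2],bool);sub[205:258,398:452]=1
for mm,s,c in comps((im[:,:,0]>200)&(im[:,:,2]<200)&sub,300):
    b=cv2.boxPoints(cv2.minAreaRect(cv2.findContours(mm.astype(np.uint8),0,1)[0][0]))
    q=np.array([atz(a,x,.08)[:2] for x in b]);print("block",s,q,q.mean(0),np.linalg.norm(q-np.roll(q,1,0),axis=1))
# hole from crop corners, px
for z in(.08,):
  hc=np.array([[578,162],[606,162],[607,189],[579,190]])/2.5+[190,160]
  q=np.array([atz(a,x,z)[:2] for x in hc]);print("hole",q,q.mean(0))
from scipy.spatial.transform import Rotation as Ro
w=sensors.sense()["eef_rot"];print(Ro.from_quat(np.roll(w,-1)).as_matrix())
b=vision.read_camera("side");save(b,"c.png",(270,130,430,300),3.5)
```

```text
plate [285 184  20  19 221] ((294.4481201171875, 193.1353759765625), (19.15073585510254, 19.623048782348633), 93.90571594238281) [0.592  0.0202 0.085 ]
plate [249 192  20  20 229] ((258.67706298828125, 201.77622985839844), (19.472442626953125, 20.012714385986328), 52.289058685302734) [0.567  0.1174 0.085 ]
plate [213 201  20  20 227] ((222.74839782714844, 210.19161987304688), (19.742231369018555, 20.255765914916992), 95.32760620117188) [0.5427 0.2147 0.085 ]
rowdir deg from y 14.221108281999435 0.20064009495580173 [[0.5427 0.2147]
 [0.567  0.1174]
 [0.592  0.0202]]
stand [[ 0.5803  0.2846]
 [ 0.6588 -0.0194]
 [ 0.5516 -0.0461]
 [ 0.475   0.2532]] [0.5664 0.118 ]
block [ 407  211   41   39 1207] [[ 0.5388 -0.2833]
 [ 0.5523 -0.3821]
 [ 0.4514 -0.3905]
 [ 0.4381 -0.2932]] [ 0.4951 -0.3373] [0.1012 0.0997 0.1013 0.0982]
hole [[ 0.509  -0.3235]
 [ 0.5094 -0.3536]
 [ 0.4801 -0.3536]
 [ 0.4787 -0.3236]] [ 0.4943 -0.3386]
[[ 0.9223  0.3864  0.    ]
 [ 0.3864 -0.9223  0.0001]
 [ 0.     -0.0001 -1.    ]]
```

View pics/c.png

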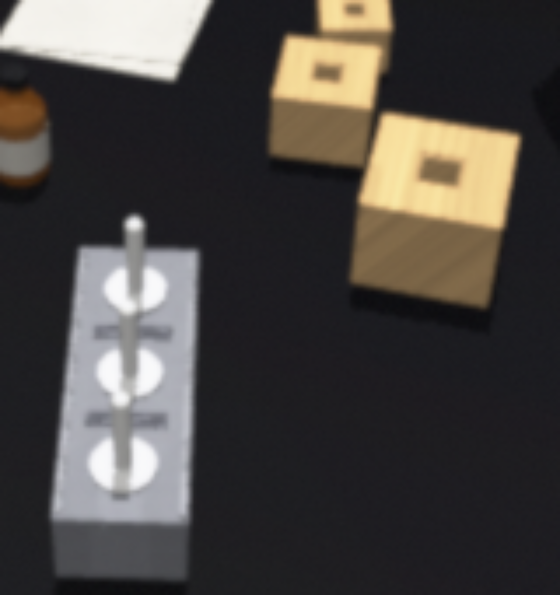

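The side view confirms the middle-sized block, at crop (327,72). The stand's pegs are all seated and the right peg is clear of obstacles. The row runs 14.2° off world y, and I'm now moving above the right peg.

```bash
python3 -m handwheel '{"dp":[[0.554,-0.465,0],[0.554,-0.465,0],[0.554,-0.465,0],[0.554,-0.465,0],[0.554,-0.465,0],[0.554,-0.465,0],[0.554,-0.465,0],[0.554,-0.465,0]],"delta_rot":[[0,0,8.5],[0,0,8.5],[0,0,8.5],[0,0,8.5],[0,0,8.5],[0,0,8.5],[0,0,8.5],[0,0,8.5]],"jaw":[0.3,0.3,0.3,0.3,0.3,0.3,0.3,0.3]}' 20
cat > st.py <<'E'
from h import *
import sys
from scipy.spatial.transform import Rotation as Ro
np.set_printoptions(precision=4,suppress=True)
s=sensors.sense();R=Ro.from_quat(np.roll(s["eef_rot"],-1)).as_matrix()
print(s["time_s"],s["tool_pos"],"gap",s["finger_gap"],"F tool",R.T@s["contact_force"],"xyaw",np.degrees(np.arctan2(R[1,0],R[0,0])),R[:,2])
if len(sys.argv)>1:
    g=np.array([float(v) for v in sys.argv[1:4]]);print("dp tool",R.T@(g-s["tool_pos"]))
E
python3 st.py 0.592 0.0202 0.304
```

```text
time_s: 1.62
tool_pos: [0.414, -0.3244, 0.3042]
eef_rot: [0.0, 0.992, 0.124, 0.0]
contact_force: [1.6, -1.0, 0.0]
finger_gap: 0.352
grip_force: 0.0
1.6167 [ 0.414  -0.3244  0.3042] gap 0.35173835507378975 F tool [ 1.2724  1.3217 -0.0192] xyaw 14.225587224192765 [ 0.0005 -0.0004 -1.    ]
dp tool [ 0.2572 -0.2902  0.0002]
```

```bash
python3 -m handwheel '{"dp":[[0.257,-0.290,0],[0.257,-0.290,0],[0.257,-0.290,0],[0.257,-0.290,0],[0.257,-0.290,0],[0.257,-0.290,0],[0.257,-0.290,0],[0.257,-0.290,0]],"delta_rot":[[0,0,0],[0,0,0],[0,0,0],[0,0,0],[0,0,0],[0,0,0],[0,0,0],[0,0,0]],"jaw":[0.3,0.3,0.3,0.3,0.3,0.3,0.3,0.3]}' 20
python3 -m handwheel '{"dp":[[0,0,0],[0,0,0],[0,0,0]],"delta_rot":[[0,0,0],[0,0,0],[0,0,0]],"jaw":[0.3,0.3,0.3]}' 
python3 st.py 0.592 0.0202 0.304
```

```text
time_s: 2.28
tool_pos: [0.5671, -0.0281, 0.3043]
eef_rot: [0.0, 0.992, 0.124, 0.0]
contact_force: [1.3, -0.0, 0.1]
finger_gap: 0.352
grip_force: 0.0
time_s: 2.53
tool_pos: [0.5663, -0.0303, 0.3038]
eef_rot: [0.0, 0.992, 0.124, -0.0]
contact_force: [0.1, -0.3, -0.9]
finger_gap: 0.349
grip_force: 0.0
2.5333 [ 0.5663 -0.0303  0.3038] gap 0.34909413965777114 F tool [-0.0183  0.3462  0.8711] xyaw 14.245534286415243 [-0.0004 -0.0002 -1.    ]
dp tool [ 0.0373 -0.0426 -0.0003]
```

```bash
python3 -m handwheel '{"dp":[[0.037,-0.043,0],[0.037,-0.043,0],[0.037,-0.043,0.04],[0.037,-0.043,0.04],[0.037,-0.043,0.04],[0.037,-0.043,0.04]],"delta_rot":[[0,0,0],[0,0,0],[0,0,0],[0,0,0],[0,0,0],[0,0,0]],"jaw":[0.3,0.3,0.3,0.3,0.3,0.3]}' 20
python3 st.py 0.592 0.0202 0.179
python3 - <<'E'
from h import *
a=vision.read_camera("top");b=vision.read_camera("side")
ca=a["image"][150:230,250:340];cb=b["image"][130:230,260:360]
f=lambda c:cv2.resize(c[:,:,::-1],(400,400),interpolation=2)
cv2.imwrite("pics/d.png",np.hstack([f(ca),f(cb)]))
E
```

```text
time_s: 3.03
tool_pos: [0.5919, 0.0194, 0.2651]
eef_rot: [0.0, 0.992, 0.123, 0.0]
contact_force: [1.0, 0.2, 1.4]
finger_gap: 0.346
grip_force: 0.0
3.0333 [0.5919 0.0194 0.2651] gap 0.3460493827073914 F tool [ 0.9838  0.0502 -1.4074] xyaw 14.125527371067047 [ 0.0003 -0.0003 -1.    ]
dp tool [ 0.0003 -0.0008  0.0861]
```

View pics/d.png

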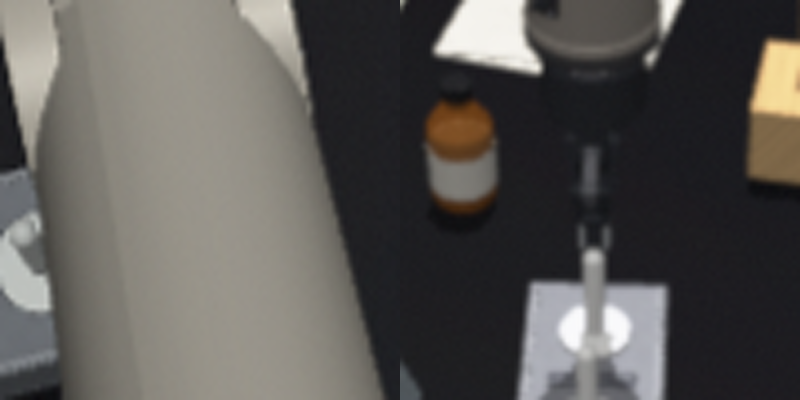

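The fingers (right panel, tips at about (593,240)) are in line with the right peg (593,255). I'm descending with about 6 mm of room each side.

```bash
python3 -m handwheel '{"dp":[[0,-0.001,0.02],[0,-0.001,0.035],[0,-0.001,0.035]],"delta_rot":[[0,0,0],[0,0,0],[0,0,0]],"jaw":[0.3,0.3,0.3]}' 20
python3 st.py
python3 -m handwheel '{"dp":[[0,0,0.025],[0,0,0.05],[0,0,0.05],[0,0,0.05]],"delta_rot":[[0,0,0],[0,0,0],[0,0,0],[0,0,0]],"jaw":[0.3,0.3,0.3,0.3]}' 20
python3 st.py
```

```text
time_s: 3.38
tool_pos: [0.5908, 0.021, 0.2278]
eef_rot: [0.0, 0.992, 0.124, -0.001]
contact_force: [-0.4, 0.6, -0.4]
finger_gap: 0.349
grip_force: 0.0
3.3833 [0.5908 0.021  0.2278] gap 0.34920607894017935 F tool [-0.1898 -0.6753  0.4135] xyaw 14.188339174017045 [-0.0018 -0.0003 -1.    ]
time_s: 3.72
tool_pos: [0.5916, 0.0214, 0.1797]
eef_rot: [-0.0, 0.992, 0.124, -0.0]
contact_force: [-0.3, -0.4, 0.0]
finger_gap: 0.35
grip_force: 0.0
3.7167 [0.5916 0.0214 0.1797] gap 0.3498097731822192 F tool [-0.4376  0.3279 -0.0222] xyaw 14.20742036484164 [-0.0008 -0.0001 -1.    ]
```

```bash
python3 -m handwheel '{"dp":[[0,-0.003,0],[0,-0.005,0],[0,-0.006,0],[0,-0.006,0]],"delta_rot":[[0,0,0],[0,0,0],[0,0,0],[0,0,0]],"jaw":[0.3,0.3,0.3,0.3]}' 20 >/dev/null
python3 st.py
python3 -m handwheel '{"dp":[[0,-0.001,0],[0,-0.001,0],[0,-0.001,0]],"delta_rot":[[0,0,0],[0,0,0],[0,0,0]],"jaw":[0.3,0.3,0.3]}' 20 >/dev/null
python3 st.py
python3 -m handwheel '{"dp":[[0,-0.001,0],[0,-0.001,0],[0,-0.001,0]],"delta_rot":[[0,0,0],[0,0,0],[0,0,0]],"jaw":[0.3,0.3,0.3]}' 20 >/dev/null
python3 st.py
```

```text
4.05 [0.5908 0.0274 0.1804] gap 0.34764237158950284 F tool [-0.2801  1.7615 -2.0877] xyaw 14.225057038629188 [ 0.0024 -0.0003 -1.    ]
4.3 [0.5903 0.0278 0.1796] gap 0.34870328608126927 F tool [ 0.6483  5.8398 -4.5417] xyaw 14.192206569711706 [ 0.0014 -0.0006 -1.    ]
4.55 [0.5903 0.0281 0.1797] gap 0.3503915810006394 F tool [ 0.8638  8.8192 -7.0872] xyaw 14.157922119949262 [ 0.0017 -0.0013 -1.    ]
```

The right peg is tight: 3 N/mm and no give. Backing off and moving to the middle peg.

```bash
python3 -m handwheel '{"dp":[[0,0.008,0],[0,0.008,-0.03],[0,0.008,-0.07],[0,0.008,-0.095],[0,0.008,-0.095],[0,-0.033,-0.095],[0,-0.073,-0.095],[0,-0.092,-0.095]],"delta_rot":[[0,0,0],[0,0,0],[0,0,0],[0,0,0],[0,0,0],[0,0,0],[0,0,0],[0,0,0]],"jaw":[0.3,0.3,0.3,0.3,0.3,0.3,0.3,0.3]}' 20 >/dev/null
python3 -m handwheel '{"dp":[[0,0,0],[0,0,0]],"delta_rot":[[0,0,0],[0,0,0]],"jaw":[0.3,0.3]}' 20 >/dev/null
python3 st.py 0.567 0.1174 0.179
```

```text
5.3833 [0.5664 0.1199 0.2739] gap 0.353632923850149 F tool [-0.2979  0.5859 -0.0355] xyaw 14.384048875268611 [-0.0005  0.0004 -1.    ]
dp tool [-0.      0.0026  0.0949]
```

```bash
python3 -m handwheel '{"dp":[[0,0.0025,0.01],[0,0.0025,0.045],[0,0.0025,0.075],[0,0.0025,0.095],[0,0.0025,0.095]],"delta_rot":[[0,0,0],[0,0,0],[0,0,0],[0,0,0],[0,0,0]],"jaw":[0.3,0.3,0.3,0.3,0.3]}' 20 >/dev/null
python3 st.py
python3 -m handwheel '{"dp":[[0,-0.003,0],[0,-0.005,0],[0,-0.006,0],[0,-0.006,0]],"delta_rot":[[0,0,0],[0,0,0],[0,0,0],[0,0,0]],"jaw":[0.3,0.3,0.3,0.3]}' 20 >/dev/null
python3 st.py
python3 -m handwheel '{"dp":[[0,-0.001,0],[0,-0.0015,0],[0,-0.0015,0]],"delta_rot":[[0,0,0],[0,0,0],[0,0,0]],"jaw":[0.3,0.3,0.3]}' 20 >/dev/null
python3 st.py
```

```text
5.8 [0.5657 0.114  0.1742] gap 0.350773687859582 F tool [-1.1796  0.2993 -0.0322] xyaw 14.12970467756712 [-0.0066 -0.0018 -1.    ]
6.1333 [0.5667 0.1224 0.1803] gap 0.34904996296172386 F tool [ 0.5756 -0.6395  0.3461] xyaw 14.241431724190727 [ 0.0021  0.0006 -1.    ]
6.3833 [0.5659 0.1235 0.1794] gap 0.35462240955758234 F tool [-0.5045  0.2508 -0.3524] xyaw 14.228808884611649 [ 0.0009  0.0001 -1.    ]
```

```bash
for i in 1; do python3 -m handwheel '{"dp":[[0,-0.001,0],[0,-0.002,0],[0,-0.002,0]],"delta_rot":[[0,0,0],[0,0,0],[0,0,0]],"jaw":[0.3,0.3,0.3]}' 20 >/dev/null; done
python3 st.py
python3 -m handwheel '{"dp":[[0,-0.001,0],[0,-0.001,0],[0,-0.001,0]],"delta_rot":[[0,0,0],[0,0,0],[0,0,0]],"jaw":[0.3,0.3,0.3]}' 20 >/dev/null
python3 st.py
```

```text
6.6333 [0.5652 0.1256 0.179 ] gap 0.3510652829820844 F tool [ 0.3172  0.6655 -1.1696] xyaw 14.240190635196333 [ 0.0001  0.0001 -1.    ]
6.8833 [0.5649 0.1265 0.1789] gap 0.3517150563741461 F tool [0.5186 0.6765 0.313 ] xyaw 14.241266967931804 [-0.0001  0.0002 -1.    ]
```

```bash
python3 -m handwheel '{"dp":[[0,-0.001,0],[0,-0.0015,0],[0,-0.0015,0]],"delta_rot":[[0,0,0],[0,0,0],[0,0,0]],"jaw":[0.3,0.3,0.3]}' 20 >/dev/null
python3 st.py
python3 -m handwheel '{"dp":[[0,-0.001,0],[0,-0.0015,0],[0,-0.0015,0]],"delta_rot":[[0,0,0],[0,0,0],[0,0,0]],"jaw":[0.3,0.3,0.3]}' 20 >/dev/null
python3 st.py
```

```text
7.1333 [0.5645 0.128  0.1789] gap 0.3520687010040002 F tool [-0.4565  1.461  -0.7345] xyaw 14.24085476006713 [-0.      0.0002 -1.    ]
7.3833 [0.5642 0.1295 0.1789] gap 0.35022231796994696 F tool [-0.3147 -0.1066  0.3171] xyaw 14.24253368391349 [-0.      0.0002 -1.    ]
```

The middle peg is the loose one. Continuing left until it stops.

```bash
python3 -m handwheel '{"dp":[[0,-0.001,0],[0,-0.0015,0],[0,-0.0015,0]],"delta_rot":[[0,0,0],[0,0,0],[0,0,0]],"jaw":[0.3,0.3,0.3]}' 20 >/dev/null
python3 st.py
python3 -m handwheel '{"dp":[[0,-0.0005,0],[0,-0.001,0],[0,-0.001,0]],"delta_rot":[[0,0,0],[0,0,0],[0,0,0]],"jaw":[0.3,0.3,0.3]}' 20 >/dev/null
python3 st.py
```

```text
7.6333 [0.5638 0.1309 0.1789] gap 0.3500077201239026 F tool [0.7839 0.454  0.149 ] xyaw 14.239196152441957 [-0.      0.0001 -1.    ]
7.8833 [0.5637 0.1317 0.179 ] gap 0.3500071769545793 F tool [-0.2161  1.0795 -1.0261] xyaw 14.229116992960417 [ 0.0002 -0.0001 -1.    ]
```

```bash
python3 -m handwheel '{"dp":[[0,-0.0005,0],[0,-0.001,0],[0,-0.001,0]],"delta_rot":[[0,0,0],[0,0,0],[0,0,0]],"jaw":[0.3,0.3,0.3]}' 20 >/dev/null
python3 st.py
```

```text
8.1333 [0.5634 0.1326 0.179 ] gap 0.35346409711380394 F tool [-0.195   3.3226 -2.8783] xyaw 14.225647142705398 [ 0.0001 -0.     -1.    ]
```

Left stop reached at 3.3 N. Now rocking it right.

```bash
python3 -m handwheel '{"dp":[[0,0.006,0],[0,0.012,0],[0,0.015,0],[0,0.018,0],[0,0.021,0],[0,0.024,0],[0,0.026,0],[0,0.026,0]],"delta_rot":[[0,0,0],[0,0,0],[0,0,0],[0,0,0],[0,0,0],[0,0,0],[0,0,0],[0,0,0]],"jaw":[0.3,0.3,0.3,0.3,0.3,0.3,0.3,0.3]}' 20 >/dev/null
python3 st.py
python3 -m handwheel '{"dp":[[0,0.001,0],[0,0.002,0],[0,0.002,0]],"delta_rot":[[0,0,0],[0,0,0],[0,0,0]],"jaw":[0.3,0.3,0.3]}' 20 >/dev/null
python3 st.py
```

```text
8.8 [0.5699 0.107  0.1789] gap 0.34909345854143764 F tool [-0.4136 -0.7048 -0.193 ] xyaw 14.199068988650492 [-0.     -0.0001 -1.    ]
9.05 [0.5703 0.1055 0.1789] gap 0.34792738223705183 F tool [ 0.3082 -0.5632  0.3504] xyaw 14.236399017804583 [ 0.      0.0001 -1.    ]
```

```bash
python3 -m handwheel '{"dp":[[0,0.001,0],[0,0.0015,0],[0,0.0015,0]],"delta_rot":[[0,0,0],[0,0,0],[0,0,0]],"jaw":[0.3,0.3,0.3]}' 20 >/dev/null
python3 st.py
python3 -m handwheel '{"dp":[[0,0.0005,0],[0,0.001,0],[0,0.001,0]],"delta_rot":[[0,0,0],[0,0,0],[0,0,0]],"jaw":[0.3,0.3,0.3]}' 20 >/dev/null
python3 st.py
```

```text
9.3 [0.5707 0.1041 0.179 ] gap 0.3497629664207269 F tool [0.24   0.1572 0.1997] xyaw 14.228239304372966 [ 0.      0.0001 -1.    ]
9.55 [0.5709 0.1031 0.1789] gap 0.34937123222822586 F tool [ 0.166  -1.4054  0.1966] xyaw 14.229388708983487 [-0.  0. -1.]
```

```bash
python3 -m handwheel '{"dp":[[0,0.0005,0],[0,0.001,0],[0,0.001,0]],"delta_rot":[[0,0,0],[0,0,0],[0,0,0]],"jaw":[0.3,0.3,0.3]}' 20 >/dev/null
python3 st.py
```

```text
9.8 [0.5712 0.1021 0.179 ] gap 0.34958521595076214 F tool [-0.527  -1.1872 -1.2581] xyaw 14.225789762583803 [ 0.      0.0001 -1.    ]
```

```bash
python3 -m handwheel '{"dp":[[0,0.0005,0],[0,0.001,0],[0,0.001,0]],"delta_rot":[[0,0,0],[0,0,0],[0,0,0]],"jaw":[0.3,0.3,0.3]}' 20 >/dev/null
python3 st.py
```

```text
10.05 [0.5714 0.1012 0.179 ] gap 0.3506870372869276 F tool [ 0.0743 -2.9013 -1.2888] xyaw 14.23430850155204 [ 0.0002  0.0002 -1.    ]
```

Right stop reached at 2.9 N. Backing off 9 mm and gripping.

```bash
python3 -m handwheel '{"dp":[[0,-0.006,0],[0,-0.010,0],[0,-0.010,0],[0,-0.010,0],[0,-0.010,0],[0,-0.010,0],[0,-0.010,0],[0,-0.010,0]],"delta_rot":[[0,0,0],[0,0,0],[0,0,0],[0,0,0],[0,0,0],[0,0,0],[0,0,0],[0,0,0]],"jaw":[0.3,0.3,1,1,1,1,1,1]}' 40
python3 st.py
```

```text
time_s: 10.72
tool_pos: [0.569, 0.1109, 0.179]
eef_rot: [-0.0, 0.992, 0.124, 0.0]
contact_force: [-1.4, 2.6, 2.8]
finger_gap: 0.173
grip_force: 39.0
10.7167 [0.569  0.1109 0.179 ] gap 0.1726476249407537 F tool [-0.7363 -2.8432 -2.7561] xyaw 14.22847005912702 [ 0.0001  0.0002 -1.    ]
```

```bash
python3 -m handwheel '{"dp":[[0,0,-0.003],[0,0,-0.008],[0,0,-0.008]],"delta_rot":[[0,0,0],[0,0,0],[0,0,0]],"jaw":[1,1,1]}' 40 >/dev/null
python3 st.py
python3 -m handwheel '{"dp":[[0,0,-0.01],[0,0,-0.025],[0,0,-0.04],[0,0,-0.055],[0,0,-0.07],[0,0,-0.09],[0,0,-0.11],[0,0,-0.11]],"delta_rot":[[0,0,0],[0,0,0],[0,0,0],[0,0,0],[0,0,0],[0,0,0],[0,0,0],[0,0,0]],"jaw":[1,1,1,1,1,1,1,1]}' 40 >/dev/null
python3 st.py 0.495 -0.338 0.30
```

```text
10.9667 [0.5692 0.1107 0.1878] gap 0.17246996701651043 F tool [-0.1457  0.2221 -0.5719] xyaw 14.214148297698328 [ 0.0008  0.     -1.    ]
11.6333 [0.5701 0.1112 0.3014] gap 0.17202458982775173 F tool [ 0.55    0.3905 -0.3161] xyaw 14.220610189612046 [ 0.0052  0.0011 -1.    ]
dp tool [-0.1831  0.417   0.0005]
```

```bash
python3 -m handwheel '{"dp":[[0,0,-0.03],[0,0,-0.055],[-0.015,0.034,-0.055],[-0.183,0.417,-0.055],[-0.183,0.417,-0.055],[-0.183,0.417,-0.055],[-0.183,0.417,-0.055],[-0.183,0.417,-0.055]],"delta_rot":[[0,0,0],[0,0,0],[0,0,0],[0,0,2],[0,0,4],[0,0,7],[0,0,7],[0,0,7]],"jaw":[1,1,1,1,1,1,1,1]}' 40 >/dev/null
python3 st.py 0.495 -0.338 0.355
```

```text
12.3 [ 0.5275 -0.1332  0.3524] gap 0.1777310316016597 F tool [1.0059 0.8772 1.0461] xyaw 7.213106997523175 [ 0.0005 -0.0001 -1.    ]
dp tool [-0.058   0.1991 -0.0026]
```

```bash
python3 -m handwheel '{"dp":[[-0.058,0.199,0],[-0.058,0.199,0],[-0.058,0.199,0],[-0.058,0.199,0],[-0.058,0.199,0],[-0.058,0.199,0],[-0.058,0.199,0.01]],"delta_rot":[[0,0,0],[0,0,0],[0,0,0],[0,0,0],[0,0,0],[0,0,0],[0,0,0]],"jaw":[1,1,1,1,1,1,1]}' 40 >/dev/null
python3 -m handwheel '{"dp":[[0,0,0.04],[0,0,0.07],[0,0,0.07],[0,0,0.07]],"delta_rot":[[0,0,0],[0,0,0],[0,0,0],[0,0,0]],"jaw":[1,1,1,1]}' 40 >/dev/null
python3 st.py 0.495 -0.338 0.29
```

```text
13.2167 [ 0.4958 -0.3347  0.2711] gap 0.17392333838894078 F tool [-0.6894 -0.5869  0.0174] xyaw 7.3065204523078195 [-0.0026  0.0019 -1.    ]
dp tool [-0.0012  0.0031 -0.0189]
```

```bash
python3 -m handwheel '{"dp":[[-0.001,0.003,0],[-0.001,0.003,0],[-0.001,0.003,0]],"delta_rot":[[0,0,0],[0,0,0],[0,0,0]],"jaw":[1,1,1]}' 40 >/dev/null
python3 st.py 0.495 -0.338 0.27
python3 - <<'E'
from h import *
a=vision.read_camera("top");b=vision.read_camera("side")
ca=a["image"][195:265,385:455];cb=b["image"][105:175,335:405]
f=lambda c:cv2.resize(c[:,:,::-1],(400,400),interpolation=2)
cv2.imwrite("pics/e.png",np.hstack([f(ca),f(cb)]))
for p,o in((a,(385,195)),(b,(335,105))):
  for z in(.08,.10):print([(np.array(proj(p,[.495,-.338,z]))-o)*400/70])
E
```

```text
13.4667 [ 0.496  -0.3395  0.2738] gap 0.17805818057843587 F tool [ 0.0818 -0.3864  1.5255] xyaw 7.2212103941506225 [ 0.0024 -0.0013 -1.    ]
dp tool [-0.0008 -0.0016  0.0038]
[array([238.74011569, 200.19593749])]
[array([248.36464149, 194.7586506 ])]
[array([164.97177214, 259.51374157])]
[array([167.01666126, 234.78296686])]
```

View pics/e.png

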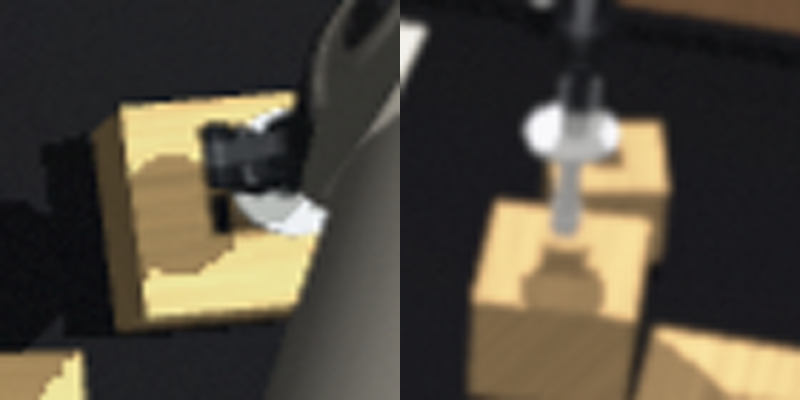

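Both views show the peg's foot (side panel (565,235)) right over the hole (566,257), matching the projections within a pixel. Lowering it.

```bash
python3 -m handwheel '{"dp":[[-0.001,-0.001,0.01],[-0.001,-0.001,0.02],[-0.001,-0.001,0.03],[-0.001,-0.001,0.03]],"delta_rot":[[0,0,0],[0,0,0],[0,0,0],[0,0,0]],"jaw":[1,1,1,1]}' 40 >/dev/null
python3 st.py 0.495 -0.338 0.18
python3 -m handwheel '{"dp":[[0,0,0.01],[0,0,0.02],[0,0,0.03],[0,0,0.04],[0,0,0.045],[0,0,0.05],[0,0,0.05]],"delta_rot":[[0,0,0],[0,0,0],[0,0,0],[0,0,0],[0,0,0],[0,0,0],[0,0,0]],"jaw":[1,1,1,1,1,1,1]}' 40 >/dev/null
python3 st.py 0.495 -0.338 0.18
```

```text
13.9 [ 0.4933 -0.3376  0.2391] gap 0.17475801715516798 F tool [-0.3205  0.096   2.0686] xyaw 7.236679579004217 [-0.0031  0.0019 -1.    ]
dp tool [0.0018 0.0007 0.0591]
14.4833 [ 0.494  -0.3381  0.1908] gap 0.17441196434762532 F tool [0.2186 0.4596 1.4363] xyaw 7.234581887990194 [-0.0012  0.0007 -1.    ]
dp tool [0.001  0.0001 0.0108]
```

Inserted without contact; the last 11 mm next.

```bash
python3 -m handwheel '{"dp":[[0,0,0.004],[0,0,0.008],[0,0,0.01],[0,0,0.01]],"delta_rot":[[0,0,0],[0,0,0],[0,0,0],[0,0,0]],"jaw":[1,1,1,1]}' 40 >/dev/null
python3 st.py
python3 -m handwheel '{"dp":[[0,0,0.001],[0,0,0.001],[0,0,0.001]],"delta_rot":[[0,0,0],[0,0,0],[0,0,0]],"jaw":[1,1,1]}' 40 >/dev/null
python3 st.py
```

```text
14.8167 [ 0.4941 -0.3382  0.1816] gap 0.1794553988195004 F tool [-0.3102 -0.1608 -0.0745] xyaw 7.225800650262201 [-0.0004  0.0003 -1.    ]
15.0667 [ 0.4943 -0.3383  0.1811] gap 0.17683373733067548 F tool [ 0.2829 -0.0479  1.3866] xyaw 7.2304931551092935 [ 0.0002 -0.0001 -1.    ]
```

```bash
python3 -m handwheel '{"dp":[[0,0,0.001],[0,0,0.0015],[0,0,0.0015],[0,0,0.0015]],"delta_rot":[[0,0,0],[0,0,0],[0,0,0],[0,0,0]],"jaw":[1,1,1,1]}' 40 >/dev/null
python3 st.py
python3 -m handwheel '{"dp":[[0,0,0.001],[0,0,0.001],[0,0,0.001]],"delta_rot":[[0,0,0],[0,0,0],[0,0,0]],"jaw":[1,1,1]}' 40 >/dev/null
python3 st.py
```

```text
15.4 [ 0.4943 -0.3382  0.1794] gap 0.1729694877332273 F tool [-0.7019 -0.7477  0.6091] xyaw 7.232937111715227 [ 0.      0.0001 -1.    ]
15.65 [ 0.4944 -0.3383  0.179 ] gap 0.17148107406618768 F tool [-1.8027 -3.6454 -9.8678] xyaw 7.2239545105886735 [ 0.0004 -0.0001 -1.    ]
```

Seated (10 N reaction). Releasing and retreating.

```bash
python3 -m handwheel '{"dp":[[0,0,-0.001],[0,0,-0.001],[0,0,-0.001],[0,0,-0.001],[0,0,-0.001],[0,0,-0.001]],"delta_rot":[[0,0,0],[0,0,0],[0,0,0],[0,0,0],[0,0,0],[0,0,0]],"jaw":[0.1,0.1,0.1,0.1,0.1,0.1]}' 20 >/dev/null
python3 st.py
python3 -m handwheel '{"dp":[[0,0,-0.02],[0,0,-0.05],[0,0,-0.09],[0,0,-0.13],[0,0,-0.13],[-0.04,0.16,-0.13],[-0.04,0.16,-0.13],[-0.04,0.16,-0.13]],"delta_rot":[[0,0,0],[0,0,0],[0,0,0],[0,0,0],[0,0,0],[0,0,0],[0,0,0],[0,0,0]],"jaw":[0.1,0.1,0.1,0.1,0.1,0.1,0.1,0.1]}' 20 >/dev/null
python3 -m handwheel '{"dp":[[-0.01,0.06,-0.02],[-0.01,0.06,-0.02],[-0.01,0.06,-0.02],[-0.01,0.06,-0.02],[-0.01,0.06,-0.02],[-0.01,0.06,-0.02]],"delta_rot":[[0,0,0],[0,0,0],[0,0,0],[0,0,0],[0,0,0],[0,0,0]],"jaw":[0.1,0.1,0.1,0.1,0.1,0.1]}' 20 >/dev/null
python3 st.py
python3 - <<'E'
from h import *
a=vision.read_camera("top");b=vision.read_camera("side")
ca=a["image"][165:265,200:460];cb=b["image"][110:290,260:440]
cv2.imwrite("pics/f.png",np.hstack([cv2.resize(ca[:,:,::-1],(480,185)),np.zeros((185,10,3),np.uint8)]))
x=np.zeros((400,800,3),np.uint8);x[:160,:400]=cv2.resize(ca[:,:,::-1],(400,160));x[:,400:]=cv2.resize(cb[:,:,::-1],(400,400),interpolation=2)
x[160:400,:400]=cv2.resize(a["image"][205:265,390:490][:,:,::-1],(400,240),interpolation=2)
cv2.imwrite("pics/f.png",x)
E
```

```text
16.15 [ 0.4943 -0.3382  0.1794] gap 0.44783490080636745 F tool [0.818  0.7548 0.5191] xyaw 7.2319155624159634 [-0.0001  0.0001 -1.    ]
17.3167 [ 0.4776 -0.5219  0.3291] gap 0.44532011390030063 F tool [-0.0924 -0.1228 -1.304 ] xyaw 7.313489531023636 [-0.0001  0.0009 -1.    ]
```

View pics/f.png

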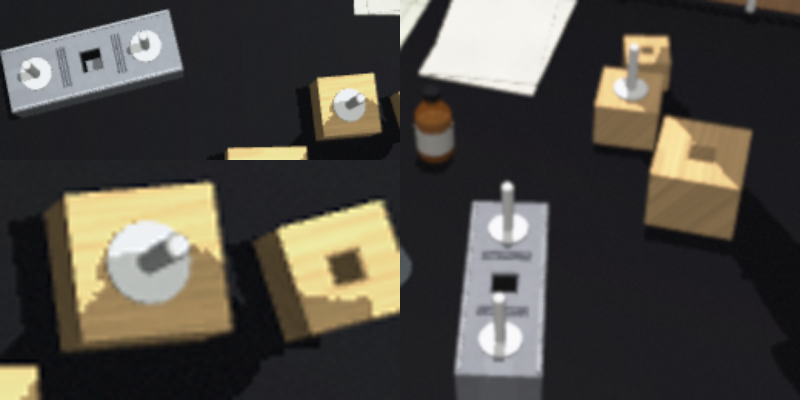

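The peg stands upright with its plate flat and centred on the middle-sized block (lower-left panel (148,262)). The other two pegs are in place and the arm is clear.

```bash
python3 -c "
from station import workorder
print(workorder.job_done())"
```

```text
the job is handed in; nothing more can be done
None
```

The middle peg was the loose one: I rocked it left and then right to its stops, stood it fully down in the middle-sized repair block, released it and handed the job in (no verdict was returned); I tested the right peg only to the left (tight) and never rocked the left peg.

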